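# Nudge the clothes peg through the sprung flap of the peg tin

## Task

A green clothes peg has been left on the front ledge of the steel peg tin. Put it away without pinching it or picking it up: press the tin's blue sprung flap open with one finger and, keeping it open, push the peg over the edge into the tin with the other finger, then take the hand away so that the flap springs shut over it. Leave the thread spool standing on the ledge, and leave everything else on the shelf where it is.

Things in the scene. Friction and masses are not known exactly. Their poses are not given: they have to be found in the camera images.
- tin: Hollow steel peg tin, fixed, 230 long (its x) x 210 wide (y) x 130 high. Origin: centre of its underside, on the work surface; +x runs from the ledge to the hinge, ledge side roughly towards the robot. Flat top at z 130: ledge x -115 to -10, then the flap x -8 to 100, y -83 to 83, flush when shut, with 20 mm steel strips beside it and a back rail x 102 to 115 behind it. Inner floor at z 5.
- ledge_edge (a point): Middle of the ledge's edge beside the flap (tin x -10, y 0), at the height of the ledge's upper face; same axes as the tin. The ledge runs 105 mm from here to the tin's front, full width; a rolled rim 4 high and 6 thick runs along its front and both sides, none along this edge.
- flap (a joint): Blue flap, 108 x 166 x 2.5 mm, hinged along its back edge (hinge line along tin y at tin x 102, z 129). 0 = shut, flush with the ledge; it swings down into the tin by this angle in rad, stop at 1.35. A spring shuts it when let go: pressed 90 mm from the hinge it starts at about 0.7 N and takes about 1.4 N at 0.4 rad; 50 mm from the hinge, about 4.3 N at 0.9 rad.
- flap_edge (a point): Middle of the flap's free edge, on its upper face, 110 mm from the hinge line (beside the ledge's edge when the flap is shut); moves with the flap.
- peg: Green plastic clothes peg with a steel spring, lying on its side on the ledge: 74 long (its x) x 10 high (z), 10 wide at the jaw end (+x) growing to 19 at the handle end (-x); about 15 g, slides with a friction coefficient around 0.6. Origin: centre of its underside. It starts roughly parallel to the ledge's edge (within 20 degrees), its middle 26 to 40 mm in front of that edge, and all of it opposite the flap.
- spool: Wooden thread spool with red thread, 28 diameter x 34 high, standing on the ledge near its left (+y) end, loose; origin: centre of its underside.
- bowl: Clear glass bowl, 124 diameter x 55 high, beside the tin, loose; origin: centre of its underside.
- coaster: Round wooden coaster, 94 diameter x 9 high, beside the tin, loose; origin: centre of its underside.
- doorstop: Orange silicone doorstop wedge, 110 long (x) x 40 x 30 high at its +x end, beside the tin, loose; origin: centre of its underside.
- sprayer: Laundry spray bottle, 76 diameter x 219 high, loose; origin: centre of its underside.
- scoop_cup: White plastic measuring cup, 76 diameter x 75 high, loose; origin: centre of its underside.
- lint_roller: Lint roller lying along its x, 210 long, 45 diameter, loose; origin under the middle of its length.
Mind the look-alikes: they are no part of the job. Several things have the shape of the spool; the one meant has the colours described above.

How it is judged:
By the outcome, as a careful person would: the job done as asked, in the order asked, and still so for the second after the job is handed in, with the robot touching nothing.
It also fails if it takes over 35 s, if anything falls off the work surface, if the arm or the gripper's body presses on something with over 40 N, if the wrist force passes 120 N, or if a joint passes its speed limit or range.

## Robot

A 6-joint arm with a two-finger parallel gripper is mounted at the origin on the work surface. World frame = base frame: x ahead of the robot, y to its left, z up, the work surface at z = 0. Lengths are in m, angles in degrees, forces in N, time in s.
With the tool pointing down it reaches from about 0.325 to 0.925 m from the base axis. Payload 3.1 kg.
Tool frame: the origin (TCP) lies between the finger pads; the fingertips stand 25 mm ahead of it and the grasp point (between the pads) lies 6 mm ahead of it (tips_ahead is the distance from the TCP to the fingertips, in m); z points along the fingers, x is the direction in which the jaws open and shut, and the axes are right-handed (so a half turn about z gives the same grasp; the last joint's range is limited). The gripper opens to 85 mm and grips with 20 to 120 N. Pads are 22 mm wide; open, the fingers measure 114 mm over their backs; the gripper's body (76 mm by 85 mm) begins 54 mm behind the grasp point. The pads swing forward as they close: fully open they stand 13 mm farther back than shut.
Start: joints at [-6.429, 12.427, 92.441, -0, 75.132, -6.429], TCP at [0.625, 0, 0.231] pointing down, gripper open.
Joint ranges: [-157.48, 157.48], [-44.54, 120.13], [17.64, 146.25], [-64.5, 244.5], [7.68, 150.69], [-147.95, 147.95]. Speed limits (degrees/s): [159.86, 159.86, 180, 180, 180, 180].

## Interface

Orientations are given as [roll, pitch, yaw] about the fixed x, y, z axes, in that order (R = Rz(yaw) Ry(pitch) Rx(roll)).
In Python, from cell import * gives the robot as it stands.
- The arm moves only by the tool step_arm, never from a script. Its arguments are lists of equal length, an entry for each row: "hand": the finger opening in cm, from 0 to 8.54; "offset": the shift along the world's x, y, z in cm, a list of three; "rotation": the turn, a rotation vector about the world's x, y, z in degrees, a list of three. In form: {"hand": [hand, ...], "offset": [[dx, dy, dz], ...], "rotation": [[rx, ry, rz], ...]}. A call has 1 to 5 rows; each row shifts and turns the commanded pose from where the row before left it; what a row does not reach is not made up. A row lasts 1/8 s, in which the tool goes at most 62.5 mm and 10.7 degrees, less where a joint would pass 70% of its speed; a pose out of reach is approached as far as the arm can. A call is refused whole if a number of a shift passes 6.25 or a number of a turn 10.7, either way. A call with a gripper value outside its range is refused whole. The fingers move at their own pace and stop on an object; "squeeze" is the grip in N (left out, the last holds). Time passes only in rows, so rows that do not move let the fingers close. It gives the time, the measured TCP pose, the force and the opening at its end, in the units of the state.
- get_state(): the state, without advancing time (a new reading comes with each control period).
- grab_frame(name): name is "scene" or "side" or "wrist"; returns a dict with "frame" (384x512x3 uint8, blue, green, red), "z_map" (384x512 float32, m along the optical axis (not along the pixel's ray), 0 where there is no reading), "vertical_fov" (degrees; the focal length in pixels is half the picture's height over the tangent of half this angle, whatever the lens; pixels are square), "cx", "cy" (the principal point, pixels), "world_from_camera" (4x4, takes a point from camera to world coordinates). Camera axes: x right, y down, z forward; pixel columns grow to the right and rows downward; lengths in m; the calibration is good to about 2 mm. A picture is of the moment at which its call begins.
- close_job(): hands the job in, once; it reports no verdict.
The state is a dict: "time_s": time; "qpos": joint angles; "dq": joint speeds; "effort": joint torques, N m; "ee_pos": TCP position; "orientation": TCP orientation; "contact_force": force on the tool from outside, world axes, zero at the start; "torque": the same for the moment, N m; "opening": finger opening in m.
Only numpy, scipy, OpenCV 4.12 (cv2) and the standard library are available. Lean on these libraries where they do the work, as an engineer would, in place of code of your own. Each camera call takes 0.05 s, during which the arm holds its last target. There are 200 camera calls.

## Working session

There is one attempt and no reset: what is moved stays moved. The work goes in short steps, Python scripts to look and compute and a tool call to move; the robot and the scene stay as the last step left them, time stands still between calls to the robot, and variables do not carry over. Pictures are saved under pics/ and viewed, about 8 in all and at most 12, crops included, and the job is handed in when it is done.

Besides the shell and the picture viewer there is one more tool, called after ">>>" in YAML: its name, and indented under it one key for each argument. step_arm: Moves the arm, as the interface text tells. Its arguments: {"type":"object","properties":{"hand":{"type":"array"},"offset":{"type":"array"},"rotation":{"type":"array"},"squeeze":{"type":"number"}},"required":["hand","offset","rotation"]}

```bash
mkdir -p pics; ls; cat > h.py <<'E'
from cell import *
import numpy as np, cv2
def cloud(f):
    d=f["z_map"];h,w=d.shape;F=h/2/np.tan(np.radians(f["vertical_fov"])/2)
    v,u=np.mgrid[:h,:w]
    p=np.stack([(u-f["cx"])/F*d,(v-f["cy"])/F*d,d],-1)
    T=np.array(f["world_from_camera"]);P=p@T[:3,:3].T+T[:3,3]
    P[d==0]=np.nan
    return P
def show(fr,name,crop=None,s=1):
    i=fr if isinstance(fr,np.ndarray) else fr["frame"]
    if crop: a,b,c,d=crop;i=i[b:d,a:c]
    cv2.imwrite("pics/"+name,cv2.resize(i,None,fx=s,fy=s,interpolation=cv2.INTER_CUBIC))
E
python3 - <<'E'
from h import *
import pickle
fs={n:grab_frame(n) for n in("scene","side","wrist")}
pickle.dump(fs,open("f0.pkl","wb"))
for n,f in fs.items(): print(n,np.round(f["world_from_camera"],3).tolist(),f["vertical_fov"],f["cx"],f["cy"])
i=np.zeros((600,800,3),np.uint8)
i[:300,:400]=cv2.resize(fs["scene"]["frame"],(400,300));i[:300,400:]=cv2.resize(fs["side"]["frame"],(400,300));i[300:,:400]=cv2.resize(fs["wrist"]["frame"],(400,300))
show(i,"a.png");print(get_state())
E
```

```text
pics
scene [[-0.062, 0.723, -0.689, 1.358], [0.998, 0.051, -0.036, 0.043], [0.009, -0.689, -0.724, 0.996], [0.0, 0.0, 0.0, 1.0]] 53.945333908847836 254.40838395277166 195.66918985952427
side [[-0.863, -0.325, 0.387, 0.139], [-0.505, 0.548, -0.667, 0.71], [0.005, -0.771, -0.637, 0.787], [0.0, 0.0, 0.0, 1.0]] 51.65564683389006 254.07841961165929 190.80350531288596
wrist [[1.0, -0.0, -0.003, 0.626], [-0.001, -0.964, -0.267, 0.069], [-0.003, 0.267, -0.964, 0.371], [0.0, 0.0, 0.0, 1.0]] 62.513207212921856 256.1566950518375 184.24004188944727
{'time_s': 0.15, 'qpos': array([-6.42963426e+00,  1.24683344e+01,  9.25100159e+01,  2.76986157e-04,
        7.51339905e+01, -6.42919628e+00]), 'dq': array([ 0.08202701, -0.01498978, -0.23739517,  0.01579212, -0.1633444 ,
        0.05750015]), 'effort': array([-7.99202871e-05, -3.97448480e+01, -3.04417098e+01, -1.00294717e-04,
        5.82056644e-03,  2.66571755e-05]), 'ee_pos': array([6.24348626e-01, 8.55850989e-05, 2.30327753e-01]), 'orientation': array([-1.79987155e+02,  1.11604329e-01, -4.96788988e-04]), 'contact_force': array([ 0.01149638, -0.29725593, -0.30178073]), 'torque': array([-0.01302181, -0.01683795,  0.00437071]), 'opening': 0.08570074248318604}
```

View pics/a.png

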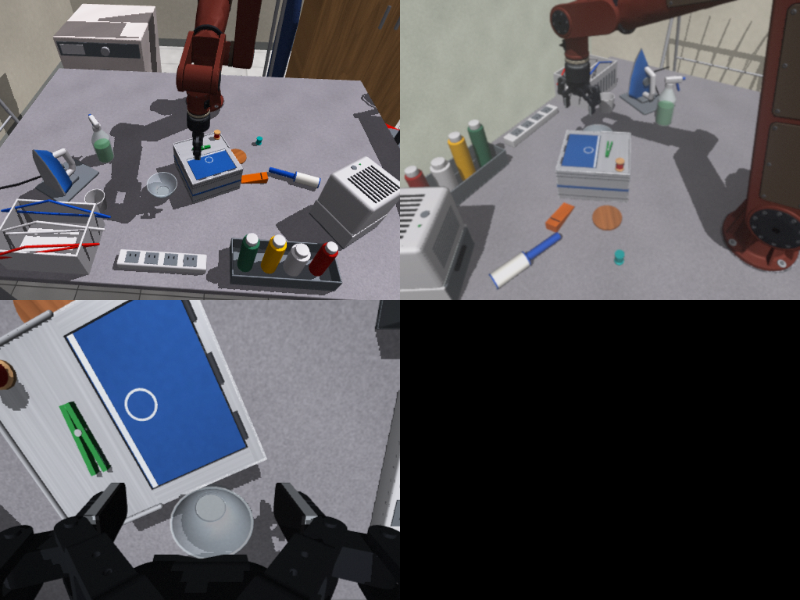

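The picture shows the peg in the wrist view at about (107,177) of 512x384, on the ledge. The spool with red thread is at about (6,97). The flap is blue with a white free edge, and its hinge is on the right. Look-alike: the teal spool on the work surface, side view at about (279,328). Next I measure poses.

```bash
cat > m.py <<'E'
from h import *
import pickle
fs=pickle.load(open("f0.pkl","rb"))
for n,f in fs.items():
    P=cloud(f);H=cv2.cvtColor(f["frame"],cv2.COLOR_BGR2HSV);h,s,v=H[...,0].astype(int),H[...,1],H[...,2]
    near=(abs(P[...,0]-.6)<.3)&(abs(P[...,1])<.25)
    for nm,m in dict(blue=(h>100)&(h<125)&(s>120)&(abs(P[...,2]-.13)<.008),green=(h>45)&(h<75)&(s>120)&(v>40)&(P[...,2]>.12)&(P[...,2]<.16),red=((h<12)|(h>170))&(s>100)&(P[...,2]>.13)&(P[...,2]<.18),top=(abs(P[...,2]-.13)<.006)).items():
        m=m&near
        k,l,st,_=cv2.connectedComponentsWithStats(m.astype(np.uint8))
        if k<2: continue
        m=l==1+np.argmax(st[1:,4]);Q=P[m]
        r=cv2.minAreaRect(Q[:,:2].astype(np.float32)*1000)
        vv,uu=np.nonzero(m)
        print(n,nm,m.sum(),"px",int(uu.mean()),int(vv.mean()),"mean",np.round(Q.mean(0)*1000,1),"zpct",np.round(np.percentile(Q[:,2],[5,50,95])*1000,1),"rect",np.round(r[0],1),np.round(r[1],1),round(r[2],1))
show(fs["wrist"],"b.png",(0,0,340,260),2.3)
E
python3 m.py
```

```text
scene blue 1298 px 270 210 mean [593.8  52.5 128.6] zpct [125.8 128.6 131.3] rect [590.5  52.9] [106.9 166.9] 25.0
scene green 43 px 263 188 mean [506.7  25.8 136.7] zpct [131.6 137.3 141.2] rect [507.   25.3] [14.9 34.7] 13.3
scene red 33 px 277 173 mean [444.8  69.2 144.9] zpct [133.5 144.2 155.8] rect [431.6  69.9] [20.4 37.2] 83.3
scene top 3266 px 265 203 mean [560.8  35.5 128.8] zpct [125.9 128.8 132.2] rect [545.8  30.7] [233.1 215.9] 25.7
side blue 1375 px 229 193 mean [588.1  59.8 130.3] zpct [128.4 130.3 132.2] rect [588.8  54.7] [ 97.5 163.2] 25.5
side green 16 px 265 196 mean [497.4  35.6 139.8] zpct [137.1 140.1 141.8] rect [497.8  34.4] [ 6.8 18.1] 18.7
side red 55 px 280 212 mean [431.9  77.8 147. ] zpct [136.7 146.2 157.7] rect [431.9  78.7] [17.5  9.6] 20.7
side top 4605 px 249 195 mean [540.4  39.8 130.4] zpct [128.  130.4 133.1] rect [542.9  31.5] [230.6 218.4] 25.7
wrist blue 28132 px 207 108 mean [590.2  58.1 128.7] zpct [127.6 128.7 129.9] rect [590.8  52.5] [101.4 166.8] 25.3
wrist green 1433 px 104 176 mean [510.7  10.  138.5] zpct [137.1 138.7 139.8] rect [511.1   9.3] [18.3 73.1] 20.1
wrist red 245 px 4 97 mean [447.9  68.8 140.5] zpct [136.3 140.4 145. ] rect [446.1  69.2] [20.1  7.7] 86.9
wrist top 68926 px 158 131 mean [551.2  40.6 128.9] zpct [127.6 128.8 130.6] rect [545.8  31.6] [230.9 216.1] 25.4
```

View pics/b.png

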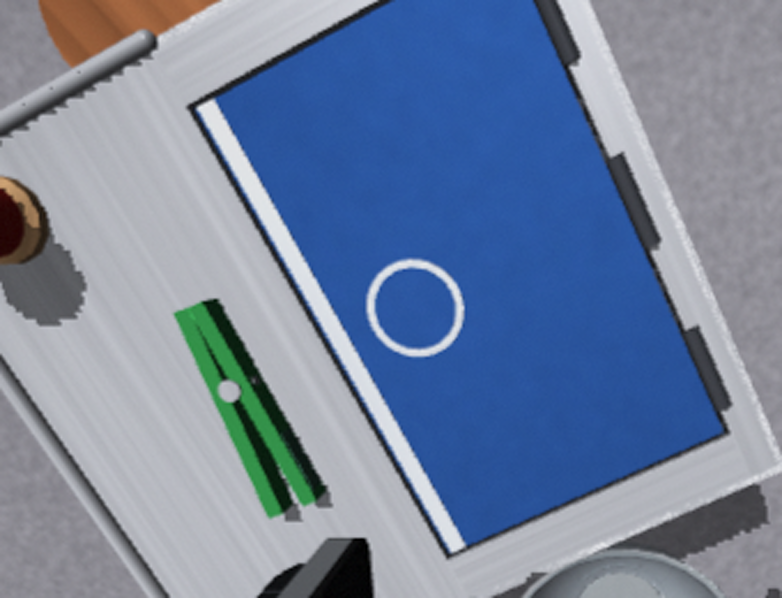

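Peg and spool identified. The peg is the only green one on the ledge, and the ledge spool is the red-thread one. The crop shows the peg's jaw end up at about (200,305) and its handle down at about (290,510). Next I check the fingertip geometry and work out the approach.

```bash
python3 - <<'E'
from h import *
import pickle,cell
print([n for n in dir(cell) if not n.startswith("_")], getattr(cell,"tips_ahead",None))
fs=pickle.load(open("f0.pkl","rb"))
P=cloud(fs["wrist"]);m=(P[...,2]>.17)&(P[...,2]<.33)&(abs(P[...,1])<.05);Q=P[m]-[.6243,0,.2303]
for sgn in(1,-1):
  q=Q[Q[:,0]*sgn>0]
  for z0 in np.arange(-.04,.06,.01):
    k=q[(q[:,2]>=z0)&(q[:,2]<z0+.01)]
    if len(k)>5: print(sgn,round(z0*1000),len(k),"x",np.round(np.percentile(k[:,0],[1,99])*1000),"y",np.round(np.percentile(k[:,1],[1,99])*1000))
# other cams: finger side profile
for n in("scene","side"):
  P=cloud(fs[n]);m=(abs(P[...,0]-.6243)<.09)&(abs(P[...,1])<.04)&(P[...,2]>.18);Q=P[m]-[.6243,0,.2303]
  print(n,[(round(z*1000),np.round(np.percentile(Q[abs(Q[:,2]-z)<.005][:,0],[2,98])*1000)) for z in np.arange(-.03,.1,.01) if (abs(Q[:,2]-z)<.005).sum()>5])
# peg in tin frame
c=np.array([.5455,.0313]);a=np.radians(25.4);R=np.array([[np.cos(a),np.sin(a)],[-np.sin(a),np.cos(a)]])
f=fs["wrist"];P=cloud(f);H=cv2.cvtColor(f["frame"],cv2.COLOR_BGR2HSV);m=(H[...,0]>45)&(H[...,0]<75)&(H[...,1]>120)&(P[...,2]>.135)&(P[...,2]<.16)&(abs(P[...,1])<.1)
q=(P[m][:,:2]-c)@R.T*1000
for y in range(-45,40,8):
  k=q[abs(q[:,1]-y)<3,0]
  if len(k): print("peg y",y,"x",k.min().round(1),k.max().round(1))
E
```

```text
['Unreachable', 'close_job', 'get_state', 'grab_frame', 'tips_ahead'] 0.025
1 10 372 x [44. 56.] y [-9. 13.]
1 20 717 x [44. 58.] y [-9. 13.]
1 30 879 x [44. 58.] y [-9. 13.]
1 40 875 x [44. 57.] y [-3. 13.]
1 50 1146 x [43. 73.] y [ 7. 15.]
-1 10 366 x [-52. -41.] y [-9. 13.]
-1 20 697 x [-54. -41.] y [-9. 13.]
-1 30 885 x [-54. -40.] y [-9. 13.]
-1 40 876 x [-54. -40.] y [-3. 13.]
-1 50 1078 x [-69. -39.] y [ 8. 15.]
scene [(20, array([-11.,  57.])), (30, array([49., 58.])), (40, array([53., 59.])), (60, array([46., 76.])), (70, array([46., 76.])), (80, array([32., 74.])), (90, array([24., 73.]))]
side [(20, array([-57.,  51.])), (30, array([-58.,  53.])), (40, array([-58.,  54.])), (50, array([-58.,  54.])), (60, array([-75.,  69.])), (70, array([-75.,  69.])), (80, array([-73.,  67.])), (90, array([-73.,  66.]))]
peg y -37 x -52.9 -34.4
peg y -29 x -51.5 -33.6
peg y -21 x -50.7 -33.7
peg y -13 x -49.5 -33.5
peg y -5 x -47.9 -33.4
peg y 3 x -47.7 -33.2
peg y 11 x -46.1 -32.9
peg y 19 x -44.9 -32.1
peg y 27 x -43.7 -32.4
```

```bash
python3 - <<'E'
from h import *
import pickle
fs=pickle.load(open("f0.pkl","rb"))
out=[]
for n in("side","wrist"):
  f=fs[n];i=f["frame"].copy();s=4 if n=="side" else 2
  T=np.linalg.inv(f["world_from_camera"]);F=192/np.tan(np.radians(f["vertical_fov"])/2)
  if n=="side": i[f["z_map"]==0]=(255,0,255)
  i=cv2.resize(i,None,fx=s,fy=s)
  for x in(-.0427,0,.0427):
    for dz,c in((0,(0,0,255)),(-.012,(0,255,255)),(-.025,(255,255,0)),(.012,(0,255,0))):
      p=T@[.6243+x,0,.2303+dz,1];uv=(F*p[:2]/p[2]+[f["cx"],f["cy"]])*s
      cv2.circle(i,tuple(int(round(t)) for t in uv),3,c,1)
      if x==0 and dz==0: cen=uv
  cx,cy=[int(t) for t in cen];
  x0=max(0,min(cx-200,i.shape[1]-400));y0=max(0,min(cy-200,i.shape[0]-400))
  out.append(i[y0:y0+400,x0:x0+400])
show(np.hstack(out),"c.png")
E
```

```text
(no output)
```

View pics/c.png

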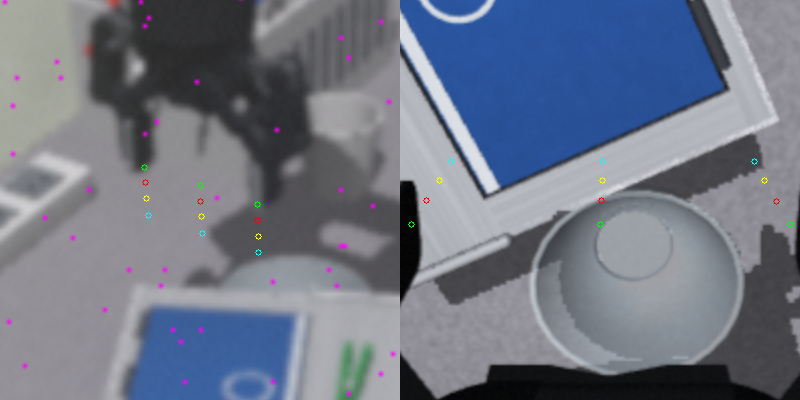

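The side crop shows the open fingertips about 12 mm *behind* the reported TCP, near (145,168) and (257,205), not 25 mm ahead of it. I'll use the measured value and check it again once the hand is tilted.

Plan: align the jaws with tin x and tilt 30° about tin y. The hinge-side finger then sits about 50 mm lower than the finger behind the peg.

>>> step_arm:
  hand: [8.54, 8.54, 8.54, 8.54, 8.54]
  offset:
    - [-2, 0.3, 0]
    - [-2, 0.3, 0]
    - [-2, 0.3, 0]
    - [-2, 0.3, 0]
    - [-2.1, 0.3, 0]
  rotation:
    - [0, 0, 8.5]
    - [0, 0, 8.5]
    - [0, 0, 8.4]
    - [-4.3, 9, 0]
    - [-4.3, 9, 0]

```text
time_s: 0.78
ee_pos: [0.5232, 0.0147, 0.2323]
orientation: [179.9, 20.2, 25.3]
contact_force: [0.1, 0.5, -0.0]
opening: 0.0852
```

>>> step_arm:
  hand: [8.54, 8.54, 8.54]
  offset:
    - [0, 0, -1]
    - [0, 0, -1]
    - [0, 0, 0]
  rotation:
    - [-4.3, 9, 0]
    - [0, 0, 0]
    - [0, 0, 0]

```text
time_s: 1.15
ee_pos: [0.523, 0.015, 0.2101]
orientation: [-180.0, 30.0, 25.4]
contact_force: [0.0, -0.4, 1.0]
opening: 0.0856
```

```bash
cat >> h.py <<'E'
from scipy.spatial.transform import Rotation as Rn
C=np.array([.5455,.0313,0]);A=np.radians(25.4)
RT=Rn.from_euler("z",25.4,degrees=True).as_matrix()
def totin(p): return (np.asarray(p)-C)@RT
def toolR(s): return Rn.from_euler("xyz",s["orientation"],degrees=True).as_matrix()
def proj(f,p,s=1):
    T=np.linalg.inv(f["world_from_camera"]);F=192/np.tan(np.radians(f["vertical_fov"])/2)
    q=T@[*p,1];return (F*q[:2]/q[2]+[f["cx"],f["cy"]])*s
E
cat > look.py <<'E'
from h import *
import sys
nm,W,t=sys.argv[1],float(sys.argv[2]),float(sys.argv[3])   # assumed opening mm, tips ahead mm
s=get_state();R=toolR(s);p=s["ee_pos"]
print("t",round(s["time_s"],2),"tcp tin",np.round(totin(p)*1000,1),"open",round(s["opening"]*1000,1),"F",np.round(RT.T@s["contact_force"],2))
print("xt in tin",np.round(RT.T@R[:,0],3),"zt",np.round(RT.T@R[:,2],3))
out=[]
B=p+R@[-W/2000,0,t/1000];A_=p+R@[W/2000+.0145,0,t/1000]
print("B inner tin",np.round(totin(B)*1000,1),"A outer tin",np.round(totin(A_)*1000,1))
for n,sc in (("side",3.2),("scene",3.2),):
    f=grab_frame(n);i=cv2.resize(f["frame"],None,fx=sc,fy=sc,interpolation=cv2.INTER_CUBIC)
    for q,c in((B,(0,255,255)),(A_,(0,255,0)),(p,(0,0,255))):
        cv2.circle(i,tuple(int(round(v)) for v in proj(f,q,sc)),4,c,1)
    x,y=[int(v) for v in proj(f,C+RT@[-.0,0,.14],sc)];out.append(i[y-270:y+230,x-200:x+200])
    P=cloud(f);Q=(P-p)@R*1000
    H=cv2.cvtColor(f["frame"],cv2.COLOR_BGR2HSV)
    dark=(H[...,2]<70)&(abs(Q[...,1])<13)
    for nmf,m in(("A",dark&(Q[...,0]>15)&(Q[...,0]<62)),("B",dark&(Q[...,0]<-15)&(Q[...,0]>-62))):
        q=Q[m&(Q[...,2]<40)&(Q[...,2]>-60)]
        if len(q)>10: print(n,nmf,len(q),"z_t max pct",np.round(np.percentile(q[:,2],[90,98,100]),1),"x",np.round(np.percentile(q[:,0],[3,97]),1))
show(np.hstack(out),nm)
E
python3 look.py d.png 85.4 -12
```

```text
t 1.15 tcp tin [-27.3  -5.1 210.1] open 85.6 F [-0.14 -0.41  1.01]
xt in tin [ 0.866  0.    -0.5  ] zt [-0.5   -0.    -0.866]
B inner tin [-58.3  -5.1 241.8] A outer tin [ 28.2  -5.1 191.9]
side A 49 z_t max pct [-26.7 -19.5 -19. ] x [40.9 59.8]
side B 46 z_t max pct [-30.6 -26.5 -23.6] x [-58.7 -46.1]
scene A 18 z_t max pct [-27.1 -23.2 -23.1] x [45.8 57.5]
scene B 18 z_t max pct [-19.7 -16.9 -15.7] x [-51.8 -40.7]
```

View pics/d.png

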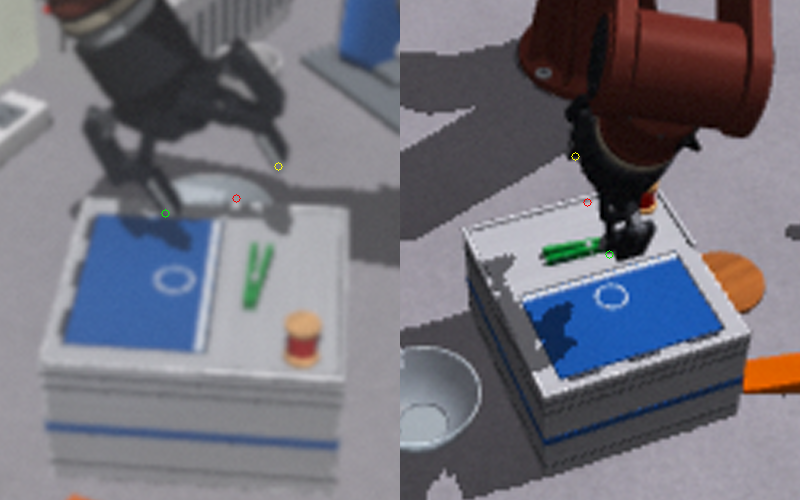

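```bash
python3 - <<'E'
from h import *
s=get_state();R=toolR(s);p=s["ee_pos"]
for n in("side","scene","wrist"):
    f=grab_frame(n);P=cloud(f);Q=(P-p)@R*1000
    H=cv2.cvtColor(f["frame"],cv2.COLOR_BGR2HSV)
    m=(P[...,2]>.15)&(H[...,2]<90)&(abs(Q[...,0])<70)&(abs(Q[...,1])<70)&(Q[...,2]>-55)
    for nm,k in(("A",m&(Q[...,0]>25)),("B",m&(Q[...,0]<-25))):
        q=Q[k]
        if len(q)<8: print(n,nm,len(q));continue
        z=np.percentile(q[:,2],97);e=q[q[:,2]>z-12]
        print(n,nm,len(q),"ztip",z.round(1),"x",np.round(np.percentile(e[:,0],[3,50,97]),1),"y",np.round(np.percentile(e[:,1],[3,50,97]),1))
E
```

```text
side A 75 ztip -17.3 x [41.2 42.4 49.3] y [-10.9  -5.3   1.6]
side B 47 ztip -23.4 x [-57.4 -52.6 -49.8] y [-10.2  -7.4  -3.4]
scene A 17 ztip -17.0 x [44.8 50.3 56.5] y [6.3 7.2 9.1]
scene B 18 ztip -16.5 x [-54.7 -42.  -41.3] y [ 2.8  7.  10.1]
wrist A 2290 ztip -16.3 x [44.9 45.3 57.3] y [-11.3  -2.9   9.8]
wrist B 2371 ztip -16.4 x [-52.3 -40.3 -39.8] y [-11.3  -3.2   9.7]
```

>>> step_arm:
  hand: [8.54, 8.54, 8.54, 8.54, 8.54]
  offset:
    - [-0.2, -0.1, -2]
    - [0, 0, -2]
    - [0, 0, -1.5]
    - [0, 0, 0]
    - [0, 0, 0]
  rotation:
    - [0, 0, 0]
    - [0, 0, 0]
    - [0, 0, 0]
    - [0, 0, 0]
    - [0, 0, 0]

```text
time_s: 2.02
ee_pos: [0.5222, 0.014, 0.1564]
orientation: [179.9, 29.9, 25.4]
contact_force: [-1.2, -1.0, 0.2]
opening: 0.0853
```

>>> step_arm:
  hand: [8.54, 8.54, 8.54, 8.54, 8.54]
  offset:
    - [0, 0, -0.7]
    - [0, 0, -0.7]
    - [0, 0, -0.6]
    - [0, 0, -0.5]
    - [0, 0, 0]
  rotation:
    - [0, 0, 0]
    - [0, 0, 0]
    - [0, 0, 0]
    - [0, 0, 0]
    - [0, 0, 0]

```text
time_s: 2.65
ee_pos: [0.5217, 0.014, 0.131]
orientation: [179.9, 30.0, 25.4]
contact_force: [-0.9, 0.2, 1.0]
opening: 0.0853
```

```bash
python3 look.py e.png 85.4 -13
```

```text
t 2.65 tcp tin [-28.9  -5.4 131. ] open 85.3 F [-0.69  0.54  0.96]
xt in tin [ 0.866 -0.    -0.5  ] zt [-0.5   -0.001 -0.866]
B inner tin [-59.4  -5.4 163.6] A outer tin [ 27.1  -5.4 113.7]
side A 48 z_t max pct [-20.8 -15.8 -13.9] x [40.6 56.8]
side B 31 z_t max pct [-32.9 -30.1 -28.5] x [-58.6 -44. ]
scene A 34 z_t max pct [6.4 7.8 8.1] x [17.8 57.4]
scene B 16 z_t max pct [-17.7  -3.8   1.9] x [-59.8 -26.8]
```

View pics/e.png

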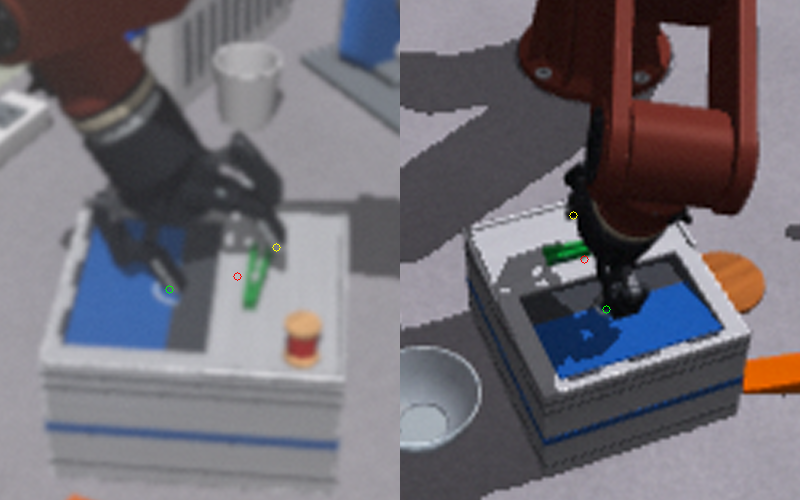

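The flap is opening under the hinge-side finger (side view, about (180,290)). The other finger is at about (281,245), above and behind the peg. I'll check the lateral alignment in the wrist view before going lower.

```bash
cat > wr.py <<'E'
from h import *
import sys
s=get_state();R=toolR(s);p=s["ee_pos"];W,t=float(sys.argv[2]),float(sys.argv[3])
f=grab_frame("wrist");i=cv2.resize(f["frame"],None,fx=1.5,fy=1.5)
for yy in(-.011,0,.011):
  for x in(-W/2000,W/2000):
    cv2.circle(i,tuple(int(round(v)) for v in proj(f,p+R@[x,yy,t/1000],1.5)),3,(0,255,255),1)
for y in(-.04,-.005,.03): cv2.circle(i,tuple(int(round(v)) for v in proj(f,C+RT@[-.010,y,.13],1.5)),3,(0,0,255),1)
show(i,sys.argv[1])
P=cloud(f);H=cv2.cvtColor(f["frame"],cv2.COLOR_BGR2HSV);T=totin(P)*1000
m=(H[...,0]>45)&(H[...,0]<75)&(H[...,1]>110)&(abs(T[...,1])<85)&(abs(T[...,0])<100)&(T[...,2]>0);q=T[m]
if len(q)>20: print("peg tin mean",q.mean(0).round(1),"lo",np.percentile(q,2,axis=0).round(1),"hi",np.percentile(q,98,axis=0).round(1),len(q))
E
python3 wr.py g.png 85.4 -13
```

```text
peg tin mean [-39.5  -2.4 136.9] lo [-50.5 -40.1 130. ] hi [-32.7  31.3 139.4] 4071
```

View pics/g.png

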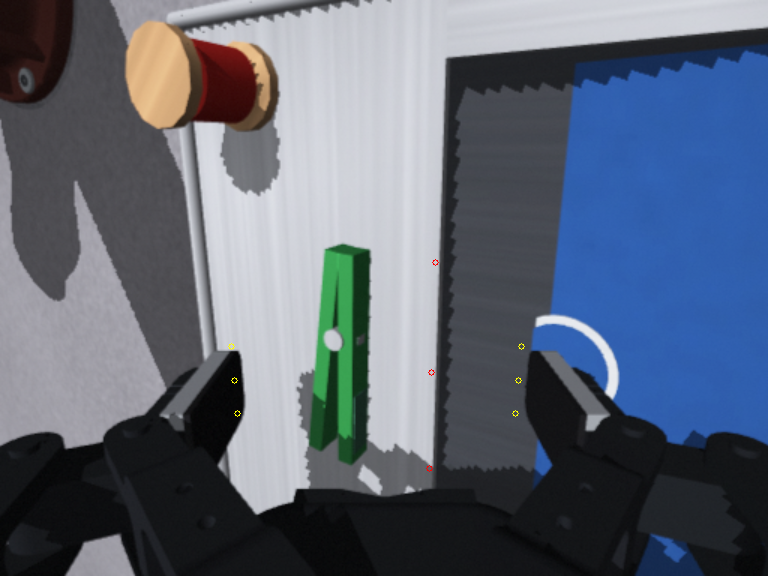

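The wrist view shows the spool clear at about (200,75). The peg is at about (340,350), with the pushing finger's tip at about (241,380) behind its middle and the ledge edge at about x=433. Alignment is good, so I descend.

>>> step_arm:
  hand: [8.54, 8.54, 8.54, 8.54, 8.54]
  offset:
    - [0, 0, -1]
    - [0, 0, -0.8]
    - [0, 0, -0.5]
    - [0, 0, -0.3]
    - [0, 0, 0]
  rotation:
    - [0, 0, 0]
    - [0, 0, 0]
    - [0, 0, 0]
    - [0, 0, 0]
    - [0, 0, 0]

```text
time_s: 3.42
ee_pos: [0.5217, 0.0139, 0.1052]
orientation: [179.9, 30.0, 25.4]
contact_force: [-0.1, -0.1, 1.2]
opening: 0.0851
```

```bash
cat > tip.py <<'E'
from h import *
s=get_state();R=toolR(s);p=s["ee_pos"];f=grab_frame("wrist");P=cloud(f);Q=(P-p)@R*1000;T=totin(P)*1000
H=cv2.cvtColor(f["frame"],cv2.COLOR_BGR2HSV)
m=(H[...,2]<60)&(abs(Q[...,1])<11)&(Q[...,0]<-25)&(Q[...,0]>-60)&(Q[...,2]>-40)&(Q[...,2]<-5)&(T[...,2]>131)
q=Q[m];print("tip zt",np.percentile(q[:,2],[90,97,100]).round(1),"tin z",np.percentile(T[m][:,2],[0,2,10]).round(1),"x max",np.percentile(T[m][:,0],[50,97,100]).round(1))
print("tcp tin",np.round(totin(p)*1000,1),"F tin",np.round(RT.T@s["contact_force"],2))
E
python3 tip.py; python3 wr.py /dev/null 85 -13 2>/dev/null | head -1
```

```text
tip zt [-18.5 -16.1 -13.8] tin z [134.3 135.9 138.3] x max [-49.4 -43.2 -42.1]
tcp tin [-29.   -5.5 105.2] F tin [-0.13 -0.06  1.18]
```

>>> step_arm:
  hand: [8.54, 8.54, 8.54, 8.54]
  offset:
    - [0, 0, -0.1]
    - [0, 0, -0.1]
    - [0, 0, -0.1]
    - [0, 0, 0]
  rotation:
    - [0, 0, 0]
    - [0, 0, 0]
    - [0, 0, 0]
    - [0, 0, 0]

```text
time_s: 4.03
ee_pos: [0.5223, 0.014, 0.1025]
orientation: [179.9, 29.9, 25.4]
contact_force: [-0.1, 0.2, 1.6]
opening: 0.0854
```

```bash
python3 tip.py; python3 wr.py i.png 85.4 -13
```

```text
tip zt [-18.4 -15.3 -13.1] tin z [133.9 135.  136.8] x max [-49.  -43.2 -41.9]
tcp tin [-28.4  -5.6 102.5] F tin [0.03 0.25 1.57]
peg tin mean [-3.890e+01  1.000e-01  1.367e+02] lo [-50.3 -38.3 129.8] hi [-32.6  31.4 139.3] 5437
```

View pics/i.png

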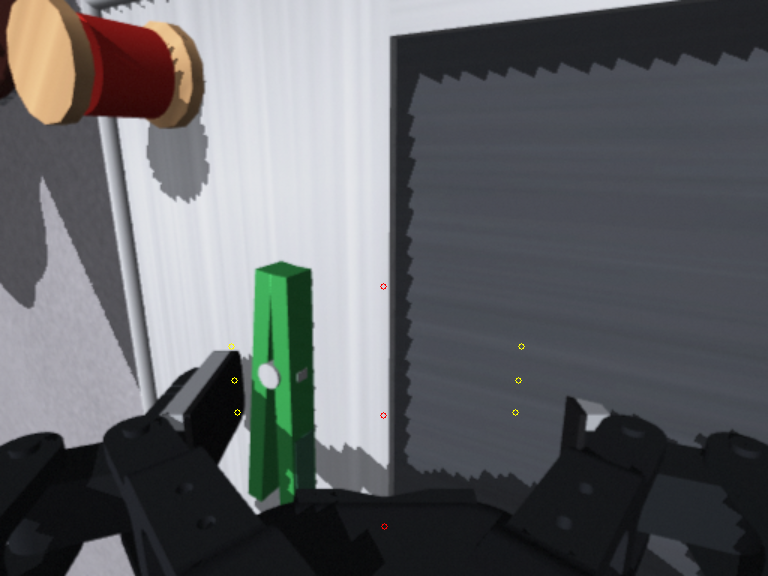

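```bash
python3 - <<'E'
from h import *
f=grab_frame("wrist");P=totin(cloud(f))*1000
for v in(100,180,255,268,285):
  print(v,[(u,*np.round(P[v,u]).tolist()) for u in range(270,512,24)])
s=get_state();print(s["opening"],s["contact_force"],s["torque"])
g=grab_frame("side")
show(np.hstack([cv2.resize(g["frame"][120:270,180:330],(400,400),interpolation=cv2.INTER_CUBIC),cv2.resize(grab_frame("scene")["frame"][150:270,200:320],(400,400),interpolation=cv2.INTER_CUBIC)]),"j.png")
E
```

```text
100 [(270, -12.0, 61.0, 117.0), (294, -2.0, 62.0, 116.0), (318, 7.0, 62.0, 116.0), (342, 15.0, 62.0, 116.0), (366, 23.0, 62.0, 117.0), (390, 30.0, 62.0, 117.0), (414, 37.0, 62.0, 117.0), (438, 43.0, 62.0, 117.0), (462, 49.0, 62.0, 116.0), (486, 55.0, 62.0, 116.0), (510, 60.0, 62.0, 118.0)]
180 [(270, -11.0, 31.0, 118.0), (294, -1.0, 32.0, 117.0), (318, 9.0, 33.0, 116.0), (342, 18.0, 35.0, 118.0), (366, 25.0, 35.0, 116.0), (390, 33.0, 36.0, 116.0), (414, 40.0, 37.0, 116.0), (438, 46.0, 38.0, 116.0), (462, 52.0, 39.0, 117.0), (486, 58.0, 40.0, 117.0), (510, 63.0, 41.0, 118.0)]
255 [(270, -11.0, -2.0, 117.0), (294, 0.0, 1.0, 117.0), (318, 10.0, 4.0, 117.0), (342, 19.0, 6.0, 117.0), (366, 28.0, 9.0, 117.0), (390, 36.0, 10.0, 116.0), (414, 43.0, 11.0, 115.0), (438, 49.0, 14.0, 117.0), (462, 56.0, 15.0, 116.0), (486, 62.0, 17.0, 116.0), (510, 67.0, 18.0, 116.0)]
268 [(270, -10.0, -8.0, 117.0), (294, 0.0, -5.0, 116.0), (318, 10.0, -2.0, 116.0), (342, 20.0, 1.0, 117.0), (366, 28.0, 3.0, 117.0), (390, 36.0, 6.0, 117.0), (414, 43.0, 8.0, 117.0), (438, 50.0, 9.0, 116.0), (462, 56.0, 11.0, 117.0), (486, 62.0, 13.0, 117.0), (510, 68.0, 14.0, 116.0)]
285 [(270, -11.0, -17.0, 116.0), (294, 1.0, -13.0, 117.0), (318, 11.0, -10.0, 116.0), (342, 20.0, -7.0, 116.0), (366, 29.0, -3.0, 117.0), (390, 37.0, 2.0, 122.0), (414, 44.0, 7.0, 127.0), (438, 51.0, 7.0, 122.0), (462, 57.0, 5.0, 116.0), (486, 63.0, 7.0, 117.0), (510, 69.0, 10.0, 117.0)]
0.08527225635665771 [0.20068032 0.27871812 1.96533535] [ 0.09703363 -0.17952617  0.04404011]
```

View pics/j.png

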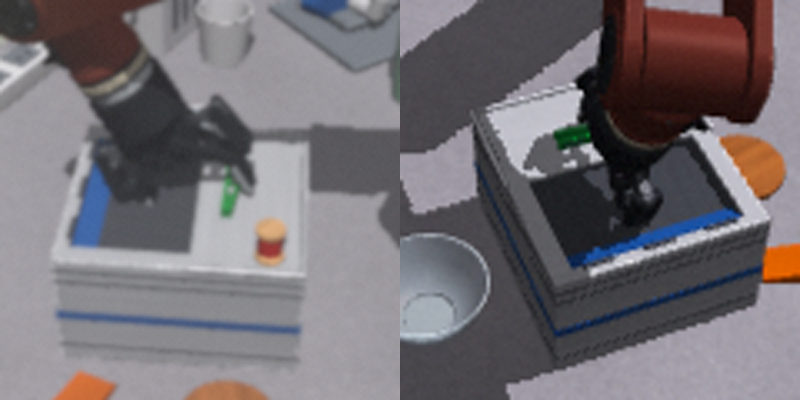

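The wrist depth shows a flat grey surface at z≈117 inside the tin, and both the finger and the flap pass through it at only about 2 N. So it looks like a rendering artefact, not a solid. The flap is well open: only a blue strip near the hinge is visible (side view, about (95,215)). Now I push in stages, closing slightly so the flap finger stays clear of the hinge and rail.

>>> step_arm:
  hand: [8.3, 8.1, 7.9, 7.7, 7.7]
  offset:
    - [0.3, 0.14, 0.1]
    - [0.3, 0.14, 0.1]
    - [0.3, 0.14, 0.1]
    - [0.3, 0.14, 0.1]
    - [0, 0, 0]
  rotation:
    - [0, 0, 0]
    - [0, 0, 0]
    - [0, 0, 0]
    - [0, 0, 0]
    - [0, 0, 0]

```text
time_s: 4.9
ee_pos: [0.5345, 0.0198, 0.1063]
orientation: [179.9, 29.9, 25.4]
contact_force: [-0.7, 0.8, 1.7]
opening: 0.0769
```

```bash
python3 tip.py; python3 wr.py k.png 77 -11
```

```text
tip zt [-18.  -16.9 -15.4] tin z [134.4 136.  138.1] x max [-32.5 -26.6 -25.9]
tcp tin [-14.9  -5.7 106.3] F tin [-0.32  1.    1.72]
peg tin mean [-28.9   0.  136.7] lo [-37.4 -38.4 129.9] hi [-21.2  32.1 139.3] 5277
```

>>> step_arm:
  hand: [7.5, 7.3, 7.1, 6.9, 6.9]
  offset:
    - [0.3, 0.14, 0.1]
    - [0.3, 0.14, 0.1]
    - [0.3, 0.14, 0.1]
    - [0.3, 0.14, 0.1]
    - [0, 0, 0]
  rotation:
    - [0, 0, 0]
    - [0, 0, 0]
    - [0, 0, 0]
    - [0, 0, 0]
    - [0, 0, 0]

```text
time_s: 5.62
ee_pos: [0.5465, 0.0254, 0.1104]
orientation: [179.9, 29.9, 25.4]
contact_force: [-1.8, -0.7, 3.1]
opening: 0.0691
```

```bash
python3 tip.py; python3 wr.py l.png 69 -11
```

```text
tip zt [-16.9 -15.2 -13.3] tin z [134.9 137.1 141.1] x max [-16.6  -9.9  -9.2]
tcp tin [ -1.7  -5.8 110.4] F tin [-1.92  0.18  3.12]
peg tin mean [-13.4  -0.9 136.7] lo [-22.  -38.9 129.6] hi [ -4.9  32.  139.4] 5222
```

View pics/l.png

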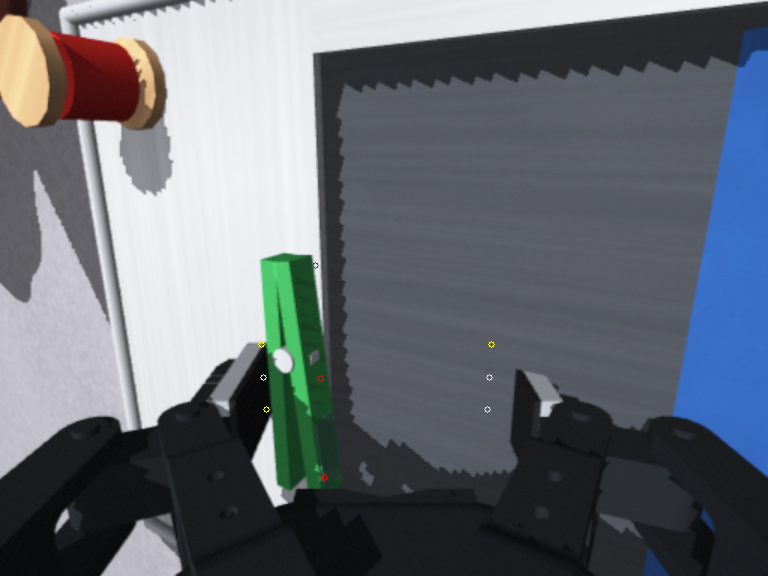

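Peg centre is at the edge (about (290,360)), the flap is still held open, and the spool is untouched. Now the final push with a little more tilt to hold the flap wider.

>>> step_arm:
  hand: [6.8, 6.7, 6.6, 6.6, 6.6]
  offset:
    - [0.25, 0.12, 0]
    - [0.25, 0.12, 0]
    - [0.25, 0.12, -0.1]
    - [0.25, 0.12, 0]
    - [0, 0, 0]
  rotation:
    - [-0.4, 0.9, 0]
    - [-0.4, 0.9, 0]
    - [-0.4, 0.9, 0]
    - [-0.4, 0.9, 0]
    - [0, 0, 0]

```text
time_s: 6.35
ee_pos: [0.5529, 0.0286, 0.1106]
orientation: [-179.9, 34.5, 25.4]
contact_force: [-12.3, -6.7, 10.9]
opening: 0.0663
```

```bash
python3 tip.py; python3 wr.py n.png 66 -11
```

```text
tip zt [-13.5  -9.9  -7.1] tin z [133.9 135.5 139. ] x max [-6.4  2.7  3.5]
tcp tin [  5.6  -5.6 110.6] F tin [-13.97  -0.81  10.87]
```

View pics/n.png

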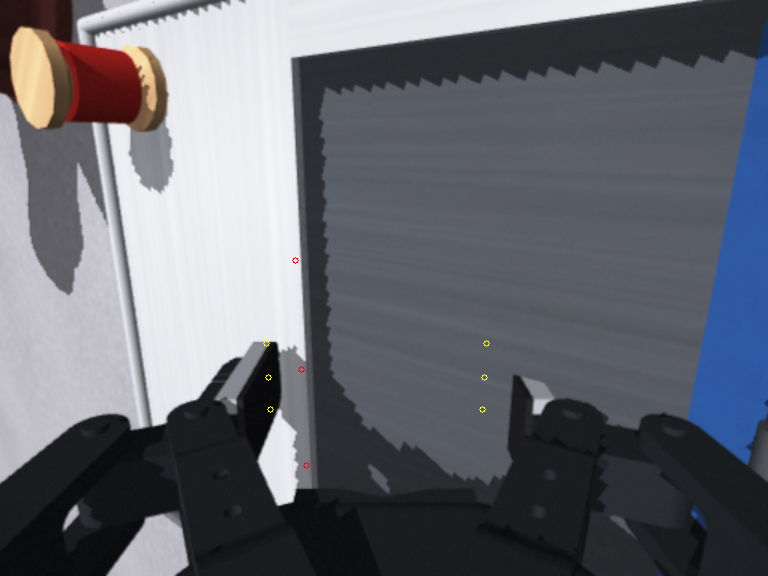

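The peg has gone over the edge: the wrist view shows the ledge clear at about (285,430), and a peg search finds no green. The force has risen to about 18 N because the flap finger's knuckle is near the rail, so I back off. Before shutting, I reopen and tilt to hold the flap steeper, so the peg can't stay lying on it.

>>> step_arm:
  hand: [6.8, 7.2, 7.6, 8.0, 8.5]
  offset:
    - [-0.8, -0.4, 0]
    - [-0.7, -0.35, 0]
    - [-0.7, -0.35, -0.1]
    - [-0.7, -0.3, -0.2]
    - [-0.6, -0.3, -0.2]
  rotation:
    - [0, 0, 0]
    - [0, 0, 0]
    - [0, 0, 0]
    - [-0.9, 1.8, 0]
    - [-0.9, 1.8, 0]

```text
time_s: 7.08
ee_pos: [0.5207, 0.0129, 0.1044]
orientation: [179.9, 38.0, 25.4]
contact_force: [-0.8, -0.8, 3.8]
opening: 0.0854
```

>>> step_arm:
  hand: [8.54, 8.54, 8.54, 8.54]
  offset:
    - [0, 0, -0.3]
    - [0, 0, -0.3]
    - [0, 0, -0.2]
    - [0, 0, 0]
  rotation:
    - [-0.9, 1.8, 0]
    - [-0.9, 1.8, 0]
    - [0, 0, 0]
    - [0, 0, 0]

```text
time_s: 7.58
ee_pos: [0.5201, 0.013, 0.0957]
orientation: [179.9, 42.1, 25.4]
contact_force: [-4.1, -2.1, 2.7]
opening: 0.0851
```

```bash
python3 tip.py; python3 wr.py o.png 85 -13; cat > fl.py <<'E'
from h import *
for n in("wrist","scene","side"):
    f=grab_frame(n);T=totin(cloud(f))*1000;H=cv2.cvtColor(f["frame"],cv2.COLOR_BGR2HSV)
    m=(H[...,0]>100)&(H[...,0]<125)&(H[...,1]>120)&(abs(T[...,1])<80)&(T[...,0]>-12)&(T[...,0]<105)&(T[...,2]>20)&(T[...,2]<134)
    q=T[m]
    if len(q)>20: c=np.polyfit(q[:,0],q[:,2],1);print(n,"flap",len(q),"x",np.percentile(q[:,0],[2,98]).round(),"slope deg",np.degrees(np.arctan(c[0])).round(1))
    g=(H[...,0]>45)&(H[...,0]<75)&(H[...,1]>110)&(abs(T[...,1])<105)&(abs(T[...,0])<115)&(T[...,2]>0)
    print(n,"green px",g.sum(),T[g].mean(0).round(0) if g.sum() else "")
    r=((H[...,0]<8)|(H[...,0]>172))&(H[...,1]>120)&(T[...,2]>133)&(T[...,2]<166)&(abs(T[...,0])<115)&(T[...,1]>50)&(T[...,1]<105)
    if r.sum(): print(n,"spool red",r.sum(),np.median(T[r],0).round(1))
E
python3 fl.py
```

```text
tip zt [-18.9 -16.3 -14. ] tin z [133.1 134.4 136.6] x max [-42.2 -34.1 -33.4]
tcp tin [-30.8  -5.6  95.7] F tin [-4.55 -0.14  2.7 ]
wrist green px 0 
wrist spool red 3280 [-70.9  80.4 147.5]
scene green px 0 
side flap 71 x [90. 98.] slope deg 43.2
side green px 0 
side spool red 41 [-83.4  90.9 147.8]
```

>>> step_arm:
  hand: [8.54, 8.54, 8.54, 8.54, 8.54]
  offset:
    - [0, 0, 0.9]
    - [0, 0, 0.9]
    - [0, 0, 0.9]
    - [0, 0, 0.9]
    - [0, 0, 0.5]
  rotation:
    - [0, 0, 0]
    - [0, 0, 0]
    - [0, 0, 0]
    - [0, 0, 0]
    - [0, 0, 0]

```text
time_s: 8.45
ee_pos: [0.522, 0.0131, 0.1384]
orientation: [179.8, 41.8, 25.3]
contact_force: [-0.4, -1.5, 1.8]
opening: 0.0852
```

```bash
python3 fl.py
```

```text
wrist flap 24795 x [35. 66.] slope deg 9.7
wrist green px 0 
wrist spool red 1698 [-70.8  80.4 147.9]
scene flap 725 x [ 31. 101.] slope deg 9.8
scene green px 0 
side flap 618 x [34. 96.] slope deg 9.8
side green px 0 
side spool red 42 [-83.4  91.5 146.5]
```

The flap is at 9.8° with nothing green on it, so the peg is not riding on it. I lift away.

>>> step_arm:
  hand: [8.54, 8.54, 8.54, 8.54, 8.54]
  offset:
    - [0, 0, 0.8]
    - [0, 0, 1]
    - [0, 0, 2]
    - [0, 0, 3]
    - [0, 0, 4]
  rotation:
    - [0, 0, 0]
    - [0, 0, 0]
    - [0, 0, 0]
    - [0, 0, 0]
    - [0, 0, 0]

```text
time_s: 9.22
ee_pos: [0.5206, 0.0131, 0.2466]
orientation: [179.9, 42.0, 25.4]
contact_force: [-0.2, 0.4, 0.1]
opening: 0.0855
```

>>> step_arm:
  hand: [8.54, 8.54, 8.54, 8.54]
  offset:
    - [0, 0, 4]
    - [0, 0, 2]
    - [0, 0, 0]
    - [0, 0, 0]
  rotation:
    - [4.3, -9, 0]
    - [4.3, -9, 0]
    - [0, 0, 0]
    - [0, 0, 0]

```text
time_s: 9.72
ee_pos: [0.5207, 0.0131, 0.3055]
orientation: [179.9, 22.0, 25.4]
contact_force: [-0.2, 0.3, -0.2]
opening: 0.0855
```

```bash
python3 fl.py; python3 - <<'E'
from h import *
s=get_state();print(s["time_s"],s["ee_pos"],s["contact_force"])
i=np.zeros((600,800,3),np.uint8)
for k,n in enumerate(("scene","side","wrist")):
    y,x=divmod(k,2);i[y*300:y*300+300,x*400:x*400+400]=cv2.resize(grab_frame(n)["frame"],(400,300))
show(i,"z.png")
E
```

```text
wrist flap 21838 x [ 2. 99.] slope deg 0.2
wrist green px 4 [-57.  -1. 383.]
wrist spool red 108 [-70.   79.6 145.4]
scene flap 1269 x [ 2. 99.] slope deg 0.3
scene green px 0 
scene spool red 30 [-73.   75.6 145.9]
side flap 1377 x [ 3. 96.] slope deg -0.1
side green px 0 
side spool red 41 [-83.5  90.8 146.3]
9.875 [0.52042448 0.01330314 0.30311355] [-0.01110583 -0.63469412 -0.89888901]
```

View pics/z.png

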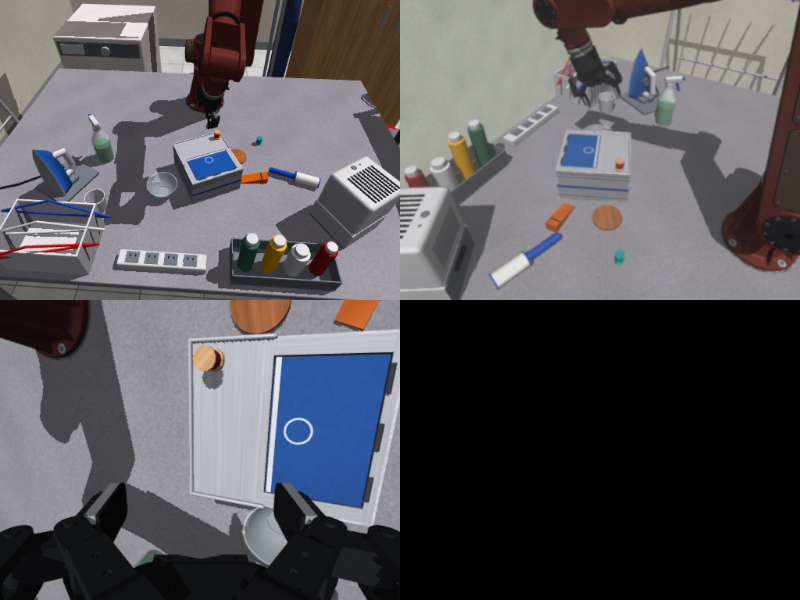

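The pictures show the flap shut flush (wrist, about (330,430)), the ledge empty except for the standing spool (208,358), and everything else where it was. I hand the job in.

```bash
python3 -c "from cell import *; print(close_job())"
```

```text
the job is handed in; nothing more can be done
None
```

The peg went over the edge into the tin, and I handed the job in at about 10 s. With the hand tilted 30–42°, one finger pressed the flap open and held it while the other slid the peg off the ledge. I then held the flap steeper for a moment, closed it slowly and lifted the hand away.

**Last checks:**
- The flap measures flush, within 0.3° in all three cameras.
- No green is left on the ledge or the flap. At 9.8° open, nothing was lying on the flap.
- The spool is still standing where it was, the other objects look unmoved, and the wrist force is near zero.

**What disagreed or is unproven:**
- **Peg not seen inside:** the cameras show a flat surface at z≈117 mm inside the tin. The finger and flap passed through it almost without force, so I took it as a rendering artefact. The peg being in the tin is inferred from its disappearance.
- **Fingertip position:** with the gripper open, the tips measured about 13 mm behind the reported TCP, not 25 mm ahead of it. I used the measured value.
- **Contact force:** it rose briefly to about 18 N at the end of the push, probably a knuckle against the flap or back rail, and I backed off at once.

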